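# Close the varnish flask without cracking it

## Task

Take the porcelain stopper out of its leaning wooden cup, set it upright in the neck of the amber varnish flask and, pushing with the stopper itself, drive the stiff cork collar down until you feel the plug land on its seat inside the neck; bed it there with a steady push of about 18 N for half a second, then let go, leaving the flask standing where it was. Be gentle: the thin glass cracks if it or its collar is pushed, knocked or dropped on with more than 30 N, and the stopper cracks if each finger squeezes it with more than about 45 N. Leave everything else on the bench where it is.

Things in the scene. Friction and masses are not known exactly. Their poses are not given: they have to be found in the camera images.
- flask: Loose amber glass flask, round and cone shaped, about 0.5 kg, 104 mm wide at the base, narrowing from 35 mm height to a straight neck 52 mm across (bore 44 mm) from 70 mm up to the rim at 110 mm. Origin: centre of its underside; z up along its axis. It stands on the bench and slides or tips if pushed sideways.
- flask_rim (a point): Centre of the flask's glass rim, 110 mm above the flask's underside; z up. Hidden inside the neck is a rigid seat on which the plug's small end lands, 30 to 39 mm below the rim, differing each time (the collar then stands 1 to 10 mm above the rim): it can only be felt, as the push rises sharply above 10 N there.
- collar_top (a point): Centre of the top face of the cork collar, a plain ring (44 mm outside, bore 34 mm, 30 mm high) that slides stiffly up and down in the flask's neck. At the start it stands 14 to 18 mm above the glass rim. It needs about 10 N downwards to slide (about 4 N more for each 100 mm/s of speed) and stays where it is left. z up.
- stopper: Loose white porcelain stopper, about 0.09 kg, 89 mm long. From its origin (centre of the plug's small end) along its own +z: tapered plug 20 mm across growing to 30 mm at z = 40 mm; round flange 52 mm across from z = 40 to 47 mm; straight round knob 32 mm across from z = 47 to 89 mm. It starts with its plug in the leaning cup, knob up, its axis leaning 28 degrees from vertical.
- stopper_flange (a point): Centre of the underside of the stopper's flange (z = 40 mm on the stopper); it rests on the collar's top when the stopper is in. z along the stopper towards the knob.
- stopper_grip (a point): Point on the stopper's axis in its knob, 72 mm from the plug's small end, a good place for the TCP: the fingertips then end 6 mm above the flange. z along the stopper towards the knob.
- rest: Fixed wooden stand, foot 110 x 60 x 16 mm, holding a leaning round cup (52 mm outside, bore 40 mm, 50 mm deep outside, 45 mm inside). Origin: centre of the foot's underside. The stopper lies in it with some play, up to 5 mm off its axis. The cup's axis leans 28 degrees from vertical towards the stand's own -x, roughly towards the robot; the stopper is drawn out along that axis.
- rest_mouth (a point): Centre of the leaning cup's mouth, 74 mm above the bench.
- brush: Bystander, to be left alone: flat brush, 190 mm, lying. Origin: its underside.
- oil_jar: Bystander, to be left alone: small green glass jar, 60 mm wide, 75 mm tall. Origin: its underside.
- tape: Bystander, to be left alone: roll of paper tape, 90 mm wide, 25 mm high, lying flat. Origin: its underside.
- screwdriver: Bystander, to be left alone: screwdriver, 200 mm, lying. Origin: its underside.
- mallet: Bystander, to be left alone: hammer, lying. Origin: its underside.
- bridge_blank: Bystander, to be left alone: wooden block 120 x 45 x 22 mm. Origin: its underside.
- oil_bottle: Bystander, to be left alone: green glass bottle, 60 mm wide, 150 mm tall. Origin: its underside.
Things that resemble listed ones, but are neither listed nor needed, are in the scene too. Several things have the shape of the flask; the one meant has the colours described above.

How it is judged:
By the outcome, as a careful person would: the job done as asked, in the order asked, and still so for the second after the job is handed in, with the robot touching nothing.
It also fails if it takes over 51 s, if anything falls off the work surface, if the arm or the gripper's body presses on something with over 40 N, if the wrist force passes 120 N, or if a joint passes its speed limit or range.

## Robot

A 6-joint arm with a two-finger parallel gripper is mounted at the origin on the work surface. World frame = base frame: x ahead of the robot, y to its left, z up, the work surface at z = 0. Lengths are in m, angles in rad, forces in N, time in s.
With the tool pointing down it reaches from about 0.225 to 0.725 m from the base axis. Payload 3.1 kg.
Tool frame: the origin (TCP) lies between the finger pads, 19 mm behind the fingertips; this is the grasp point; z points along the fingers, y is the line along which they close (so a half turn about z gives the same grasp; the last joint's range is limited). The gripper opens to 85 mm and grips with 20 to 120 N. Pads are 22 mm wide; open, the fingers measure 114 mm over their backs; the gripper's body (76 mm by 85 mm) begins 54 mm behind the grasp point. The pads swing forward as they close: fully open they stand 13 mm farther back than shut.
Start: joints at [-1.417, 0.048, 0.099, 1.622, 0, 1.443], TCP at [0.146, -0.504, 0.25] pointing down, gripper open.
Joint ranges: [-2.91, 2.91], [-0.99, 1.94], [-1.21, 1.42], [-2.12, 2.29], [-1.49, 1.47], [-3.14, 3.14]. Speed limits (rad/s): [2.79, 2.79, 3.14, 3.14, 3.14, 3.14].

## Interface

Orientations are given as [roll, pitch, yaw] about the fixed x, y, z axes, in that order (R = Rz(yaw) Ry(pitch) Rx(roll)).
In Python, from workcell import manip gives the robot as it stands.
- The arm moves only by the tool drive_tool, never from a script. Its argument "targets" is a list of rows, each an object of numbers: "hand": the closure, from -1 (fully open) to 1 (shut); "dx", "dy", "dz": the shift along the tool's x, y, z normalised to -1 to 1, where 1 is 1000 mm; "spin": the turn about the tool's z normalised to -1 to 1, where 1 is pi rad. A call has 1 to 12 rows; each row is the pose to reach, as a shift and turn from the pose commanded when the call began, along the tool's axes at that moment, turning the shorter way round; what a row does not reach only later rows make up. A row lasts 1/12 s, in which the tool goes at most 41.7 mm and 7.16 degrees, less where a joint would pass 70% of its speed; a pose out of reach is approached as far as the arm can. A call with a number of a shift or a turn outside -1 to 1 is refused whole. A call with a gripper value outside its range is refused whole. The fingers move at their own pace and stop on an object; "force" is the grip in N (left out, the last holds). Time passes only in rows, so rows that repeat a pose let the fingers close. It gives the time, the measured TCP pose, the force, the opening and the grip force at its end, in the units of the state.
- manip.observe(): the state, without advancing time (a new reading comes with each control period).
- manip.read_camera(name): name is "side" or "top" or "wrist"; returns a dict with "image" (400x640x3 uint8, red, green, blue), "fx", "fy", "cx", "cy" (pixels), "origin" and "rotation" of the camera in the world. Camera axes: x right, y down, z forward; pixel columns grow to the right and rows downward; lengths in m; the calibration is good to about 2 mm. A picture is of the moment at which its call begins. There is no depth.
- manip.sign_off(): hands the job in; it is judged then, once.
Trained networks look in the newest picture that a camera, given by its name, has taken for a name from the list of things; names that differ only in an ending like _2 or _b are one class to them, and where a whole thing is asked for, a point or a joint stands for the part that bears it (a point fixed in the world has none). Each returns a list of dicts, best first, with "confidence" (0 to 1); they miss things now and then, are a little off and sometimes report something else, mostly with a low value. They report only what shows in the picture. A call takes as long as a camera call. They do not tell look-alikes from the thing itself.
- manip.boxes_of(camera, query): "extent" ([left, top, right, bottom] in pixels, round what is visible of it).
The state is a dict: "time_s": time; "joint_positions": joint angles; "joint_velocities": joint speeds; "joint_efforts": joint torques, N m; "position": TCP position; "ee_rot": TCP orientation; "wrist_force": force on the tool from outside, world axes, zero at the start; "wrist_torque": the same for the moment, N m; "opening": finger opening in m; "finger_force": force on a finger pad.
Only numpy, scipy, OpenCV 4.12 (cv2) and the standard library are available. Lean on these libraries where they do the work, as an engineer would, in place of code of your own. Each camera call takes 0.05 s, during which the arm holds its last target. There are 200 camera calls.

## Working session

There is one attempt and no reset: what is moved stays moved. The work goes in short steps, Python scripts to look and compute and a tool call to move; the robot and the scene stay as the last step left them, time stands still between calls to the robot, and variables do not carry over. Pictures are saved under pics/ and viewed, at most 10 in all, crops included, and the job is handed in when it is done.

Besides the shell and the picture viewer there is one more tool, called after "Call:" in YAML: its name, and indented under it one key for each argument. drive_tool: Moves the arm, as the interface text tells. Its arguments: {"type":"object","properties":{"targets":{"type":"array","items":{"type":"object","properties":{"hand":{"type":"number"},"dx":{"type":"number"},"dy":{"type":"number"},"dz":{"type":"number"},"spin":{"type":"number"}}}},"force":{"type":"number"}},"required":["targets"]}

```bash
mkdir -p pics
cat > h.py <<'E'
from workcell import manip
import numpy as np, cv2, json
from scipy.spatial.transform import Rotation as R
def snap(n,f=None):
    c=manip.read_camera(n)
    if f: cv2.imwrite('pics/'+f+'.png',c['image'][:,:,::-1])
    return c
def ray(c,u,v):
    d=np.array([(u-c['cx'])/c['fx'],(v-c['cy'])/c['fy'],1.]); d=np.array(c['rotation'])@d
    return np.array(c['origin']),d/np.linalg.norm(d)
def atz(c,u,v,z):
    o,d=ray(c,u,v); return o+d*(z-o[2])/d[2]
def proj(c,p):
    q=np.array(c['rotation']).T@(np.array(p)-np.array(c['origin'])); return q[:2]/q[2]*[c['fx'],c['fy']]+[c['cx'],c['cy']]
E
python3 - <<'E'
from h import *
s=manip.observe(); print(s['time_s'],s['position'],s['ee_rot'],s['opening'])
for n in ('side','top'):
    c=snap(n,n+'0'); print(n,c['origin'],np.round(c['rotation'],3).tolist(),c['fx'],c['cx'],c['cy'])
    for q in ('flask','collar_top','stopper','rest','oil_jar','oil_bottle','flask_rim','rest_mouth'):
        print(q,[(round(b['confidence'],2),np.round(b['extent']).tolist()) for b in manip.boxes_of(n,q)[:4]])
E
```

```text
0.0 [ 0.14591591 -0.50372955  0.24882932] [-3.13928588e+00 -2.80081035e-04  2.81866034e-01] 0.08531260352025842
side [0.28798847 0.92306495 0.96833626] [-2.306, -0.013, -2.863] 415.48758548143724 322.026017524144 203.78985032009012
flask [(0.98, [356.0, 168.0, 384.0, 209.0]), (0.69, [394.0, 149.0, 423.0, 190.0]), (0.68, [318.0, 157.0, 345.0, 194.0]), (0.43, [341.0, 148.0, 362.0, 161.0])]
collar_top [(0.43, [408.0, 148.0, 417.0, 157.0]), (0.4, [284.0, 146.0, 297.0, 156.0])]
stopper [(0.78, [282.0, 236.0, 306.0, 259.0])]
rest []
oil_jar [(0.67, [342.0, 211.0, 361.0, 240.0])]
oil_bottle [(0.69, [319.0, 115.0, 332.0, 155.0])]
flask_rim [(0.83, [357.0, 167.0, 382.0, 213.0]), (0.66, [320.0, 153.0, 346.0, 189.0]), (0.66, [278.0, 144.0, 307.0, 186.0]), (0.59, [394.0, 148.0, 423.0, 188.0])]
rest_mouth []
top [0.40172379 0.00883703 1.42557131] [-3.036, -0.016, -1.585] 514.7981039822674 317.34723925274534 204.73155032876844
flask [(0.93, [373.0, 179.0, 413.0, 218.0]), (0.85, [359.0, 234.0, 392.0, 269.0]), (0.79, [414.0, 278.0, 456.0, 313.0]), (0.69, [370.0, 124.0, 408.0, 159.0])]
collar_top [(0.44, [386.0, 123.0, 402.0, 143.0]), (0.44, [436.0, 292.0, 454.0, 309.0]), (0.41, [377.0, 241.0, 392.0, 262.0])]
stopper [(0.53, [232.0, 181.0, 247.0, 205.0])]
rest [(0.64, [231.0, 172.0, 256.0, 214.0])]
oil_jar [(0.56, [304.0, 233.0, 324.0, 257.0])]
oil_bottle [(0.69, [448.0, 151.0, 481.0, 180.0])]
flask_rim [(0.94, [371.0, 121.0, 405.0, 162.0]), (0.85, [362.0, 236.0, 398.0, 270.0]), (0.65, [373.0, 178.0, 412.0, 217.0]), (0.63, [416.0, 280.0, 454.0, 314.0])]
rest_mouth [(0.83, [232.0, 174.0, 256.0, 210.0])]
```

View pics/side0.png

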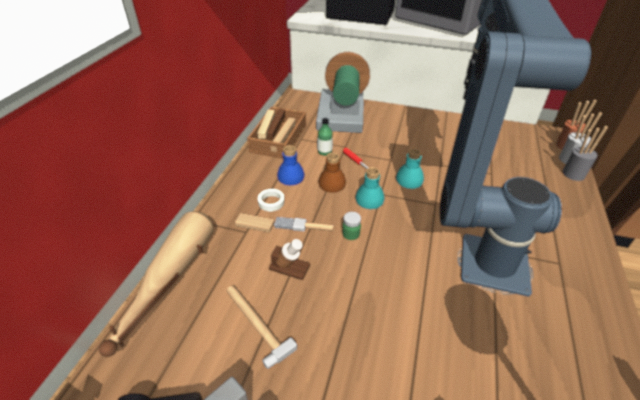

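View pics/top0.png

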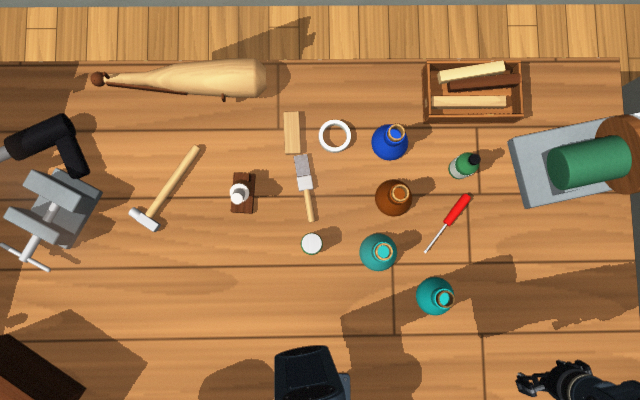

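The top view shows the amber flask around (394,197) with its collar near (400,193). The stopper's knob is near (239,193) on the stand, whose foot runs along the image's vertical. In the side view the flask is at (332,178) and the stopper at (293,248). The teal and blue flasks are look-alikes. The camera rotation is given as rpy.

```bash
cat >> h.py <<'E'
_s=snap
def snap(n,f=None):
    c=_s(n,f); c['rotation']=R.from_euler('xyz',c['rotation']).as_matrix(); return c
def tri(*a):
    A=0;b=0
    for c,u,v in a:
        o,d=ray(c,u,v); M=np.eye(3)-np.outer(d,d); A=A+M; b=b+M@o
    return np.linalg.solve(A,b)
def todrive(p):  # world shift to tool axes /1000mm
    s=manip.observe(); return R.from_euler('xyz',s['ee_rot']).as_matrix().T@(np.array(p)-s['position'])
E
python3 - <<'E'
from h import *
t=snap('top'); s=snap('side')
print('collar',tri((t,400.5,193.5),(s,334,158)))
print('knob',tri((t,239,193),(s,296,245)))
print('rim z.125',atz(t,400.5,193.5,.125),atz(s,334,158,.125))
print('knob z.1',atz(t,239,193,.12),atz(s,296,245,.12))
print('foot',[atz(t,u,v,.016) for u,v in((231,172),(256,172),(231,214),(256,214))])
cv2.imwrite('pics/crop1.png',np.hstack([cv2.resize(t['image'][160:225,210:275],(400,400)),cv2.resize(s['image'][225:290,255:320],(400,400))])[:,:,::-1])
print(todrive([.43,.21,.25]))
E
```

```text
collar [ 0.56492623 -0.22914454  0.11415449]
knob [0.56894529 0.1863349  0.10268982]
rim z.125 [ 0.5653089  -0.22691814  0.125     ] [ 0.55965345 -0.21458246  0.125     ]
knob z.1 [0.57222037 0.18514233 0.12      ] [0.55774644 0.20076449 0.12      ]
foot [array([0.64460101, 0.22135775, 0.016     ]), array([0.64381378, 0.15236703, 0.016     ]), array([0.52803702, 0.22095685, 0.016     ]), array([0.52716475, 0.15255943, 0.016     ])]
[ 4.71432480e-01 -6.07157362e-01  2.31481434e-05]
```

View pics/crop1.png

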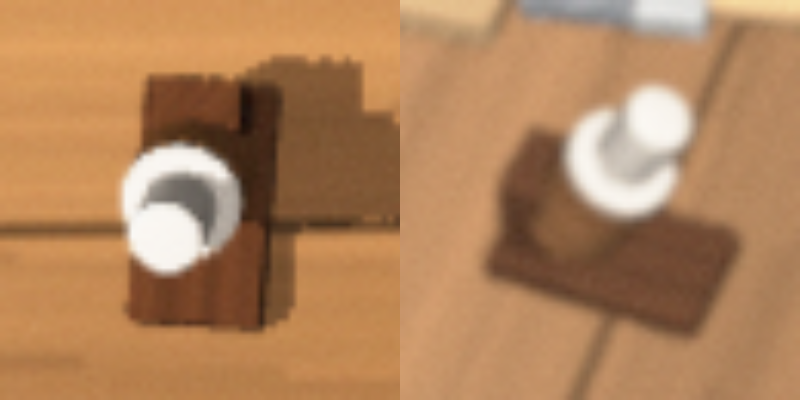

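The crop shows the knob's end at top pixel (236.8,198.7) and side pixel (297.1,244.2). The flange centre is at top (239.4,192.7) and side (290.9,251.3). The stand's yaw is about -0.07.

Run:
```python
from h import *
t=snap('top'); s=snap('side')
k=tri((t,236.8,198.7),(s,297.1,244.2)); f=tri((t,239.4,192.7),(s,290.9,251.3))
print(k,f,atz(t,236.8,198.7,.117),atz(t,239.4,192.7,.080),atz(s,297.1,244.2,.117),atz(s,290.9,251.3,.08))
print(todrive([k[0]-.02,k[1],.27]))
```

```text
[0.55814512 0.19155234 0.11349152] [0.57840928 0.18999214 0.07568081] [0.55800904 0.19112414 0.117     ] [0.57822639 0.18949643 0.08      ] [0.55674656 0.19453484 0.117     ] [0.57661077 0.193512   0.08      ]
[ 0.57018929 -0.5593527  -0.01998068]
```

Call:
drive_tool:
  targets:
    - {"hand": -1, "dx": 0.57, "dy": -0.56, "dz": -0.02, "spin": -0.885}
    - {"hand": -1, "dx": 0.57, "dy": -0.56, "dz": -0.02, "spin": -0.885}
    - {"hand": -1, "dx": 0.57, "dy": -0.56, "dz": -0.02, "spin": -0.885}
    - {"hand": -1, "dx": 0.57, "dy": -0.56, "dz": -0.02, "spin": -0.885}
    - {"hand": -1, "dx": 0.57, "dy": -0.56, "dz": -0.02, "spin": -0.885}
    - {"hand": -1, "dx": 0.57, "dy": -0.56, "dz": -0.02, "spin": -0.885}
    - {"hand": -1, "dx": 0.57, "dy": -0.56, "dz": -0.02, "spin": -0.885}
    - {"hand": -1, "dx": 0.57, "dy": -0.56, "dz": -0.02, "spin": -0.885}
    - {"hand": -1, "dx": 0.57, "dy": -0.56, "dz": -0.02, "spin": -0.885}
    - {"hand": -1, "dx": 0.57, "dy": -0.56, "dz": -0.02, "spin": -0.885}
    - {"hand": -1, "dx": 0.57, "dy": -0.56, "dz": -0.02, "spin": -0.885}
    - {"hand": -1, "dx": 0.57, "dy": -0.56, "dz": -0.02, "spin": -0.885}

```text
time_s: 2.1
position: [0.3917, -0.0667, 0.263]
ee_rot: [3.14, 0.001, 1.788]
wrist_force: [1.8, -0.7, -0.2]
opening: 0.0855
finger_force: 0.0
```

Run:
```python
from h import *
s=manip.observe(); print(s['time_s'],s['position'],s['ee_rot'],np.round(s['joint_positions'],2))
print(todrive([.538,.1916,.27]))
```

```text
2.1 [ 0.39165249 -0.06665348  0.26299367] [3.14032325e+00 9.80380638e-04 1.78797990e+00] [-0.34 -0.28 -0.17  1.68 -0.    1.02]
[ 0.22064467  0.19856706 -0.00697059]
```

Call:
drive_tool:
  targets:
    - {"hand": -1, "dx": 0.221, "dy": 0.199, "dz": -0.007, "spin": -0.407}
    - {"hand": -1, "dx": 0.221, "dy": 0.199, "dz": -0.007, "spin": -0.407}
    - {"hand": -1, "dx": 0.221, "dy": 0.199, "dz": -0.007, "spin": -0.407}
    - {"hand": -1, "dx": 0.221, "dy": 0.199, "dz": -0.007, "spin": -0.407}
    - {"hand": -1, "dx": 0.221, "dy": 0.199, "dz": -0.007, "spin": -0.407}
    - {"hand": -1, "dx": 0.221, "dy": 0.199, "dz": -0.007, "spin": -0.407}
    - {"hand": -1, "dx": 0.221, "dy": 0.199, "dz": -0.007, "spin": -0.407}
    - {"hand": -1, "dx": 0.221, "dy": 0.199, "dz": -0.007, "spin": -0.407}
    - {"hand": -1, "dx": 0.221, "dy": 0.199, "dz": -0.007, "spin": -0.407}
    - {"hand": -1, "dx": 0.221, "dy": 0.199, "dz": -0.007, "spin": -0.407}
    - {"hand": -1, "dx": 0.221, "dy": 0.199, "dz": -0.007, "spin": -0.407}
    - {"hand": -1, "dx": 0.221, "dy": 0.199, "dz": -0.007, "spin": -0.407}

```text
time_s: 3.1
position: [0.5394, 0.1894, 0.2693]
ee_rot: [-3.142, -0.0, 3.061]
wrist_force: [-0.4, -0.1, -0.4]
opening: 0.0858
finger_force: 0.0
```

Run:
```python
from h import *
s=manip.observe(); print(s['time_s'],s['position'],s['ee_rot'],np.round(s['joint_positions'],2))
c=snap('wrist','w1'); print(c['origin'],c['rotation'])
for p in ([.5577,.192,.117],[.578,.191,.08]): print(proj(c,p))
```

```text
3.1 [0.53943358 0.18941301 0.2692992 ] [-3.14150736e+00 -3.36464082e-04  3.06124463e+00] [0.22 0.18 0.28 1.67 0.   0.3 ]
[0.47413033 0.19576107 0.39277716] [[ 0.0789646   0.96340203  0.25616619]
 [ 0.99687675 -0.07601486 -0.02141228]
 [-0.00115619  0.25705693 -0.96639557]]
[320.50083841 209.41798069]
[320.71363526 218.77962972]
```

View pics/w1.png

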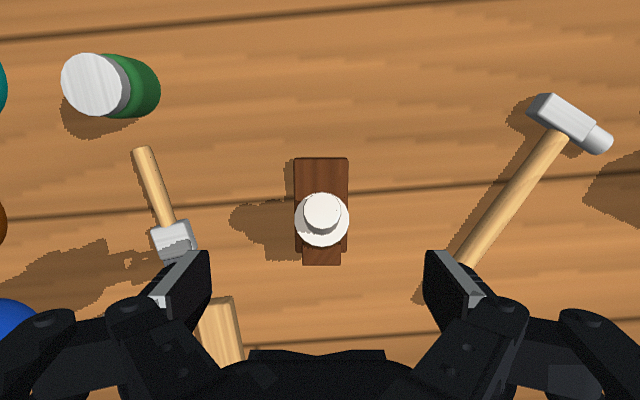

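The wrist view shows the knob's end at (322,210.5) and the flange at (321.5,219.5), both within about 1 mm of the prediction. The stand is aligned with the tool, so I descend.

Call:
drive_tool:
  targets:
    - {"hand": -1, "dx": -0.028, "dy": 0.003, "dz": 0.03, "spin": 0}
    - {"hand": -1, "dx": -0.028, "dy": 0.003, "dz": 0.065, "spin": 0}
    - {"hand": -1, "dx": -0.028, "dy": 0.003, "dz": 0.1, "spin": 0}
    - {"hand": -1, "dx": -0.028, "dy": 0.003, "dz": 0.13, "spin": 0}
    - {"hand": -1, "dx": -0.028, "dy": 0.003, "dz": 0.15, "spin": 0}
    - {"hand": -1, "dx": -0.028, "dy": 0.003, "dz": 0.163, "spin": 0}
    - {"hand": -1, "dx": -0.028, "dy": 0.003, "dz": 0.165, "spin": 0}
    - {"hand": -1, "dx": -0.028, "dy": 0.003, "dz": 0.165, "spin": 0}

```text
time_s: 3.82
position: [0.5665, 0.1895, 0.1033]
ee_rot: [-3.141, -0.003, 3.06]
wrist_force: [-0.6, -0.8, -0.4]
opening: 0.0855
finger_force: 0.0
```

Run:
```python
from h import *
print(manip.observe()['ee_rot'],todrive([.566,.1925,.104]))
c=snap('wrist','w2')
```

```text
[-3.14078012e+00 -2.68169275e-03  3.05953074e+00] [ 0.00074827  0.00297489 -0.00071614]
```

View pics/w2.png

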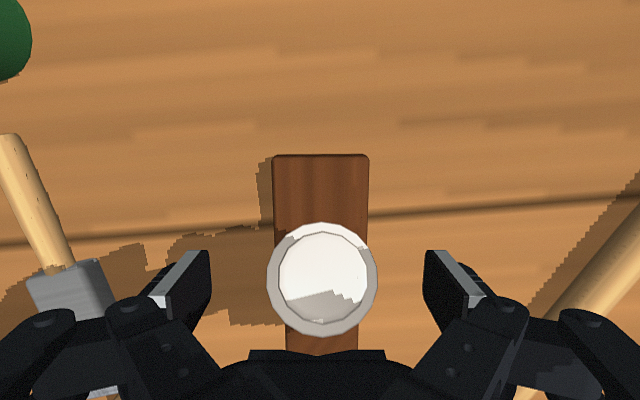

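The fingers are centred on u=317.5 and the knob on u=322, so I shift +2 mm in y and close at 20 N.

Call:
drive_tool:
  targets:
    - {"hand": -1, "dx": 0, "dy": 0.002, "dz": 0, "spin": 0}
    - {"hand": 1, "dx": 0, "dy": 0.002, "dz": 0, "spin": 0}
    - {"hand": 1, "dx": 0, "dy": 0.002, "dz": 0, "spin": 0}
    - {"hand": 1, "dx": 0, "dy": 0.002, "dz": 0, "spin": 0}
    - {"hand": 1, "dx": 0, "dy": 0.002, "dz": 0, "spin": 0}
    - {"hand": 1, "dx": 0, "dy": 0.002, "dz": 0, "spin": 0}
    - {"hand": 1, "dx": 0, "dy": 0.002, "dz": 0, "spin": 0}
    - {"hand": 1, "dx": 0, "dy": 0.002, "dz": 0, "spin": 0}
  force: 20

```text
time_s: 4.53
position: [0.5679, 0.1919, 0.1051]
ee_rot: [3.141, 0.001, 3.06]
wrist_force: [0.2, -0.5, 3.4]
opening: 0.0314
finger_force: 21.7
```

Call:
drive_tool:
  targets:
    - {"hand": 1, "dx": 0.003, "dy": 0.002, "dz": -0.006}
    - {"hand": 1, "dx": 0.006, "dy": 0.002, "dz": -0.012}
    - {"hand": 1, "dx": 0.009, "dy": 0.002, "dz": -0.018}
    - {"hand": 1, "dx": 0.009, "dy": 0.002, "dz": -0.018}
    - {"hand": 1, "dx": 0.004, "dy": 0.002, "dz": -0.019}
    - {"hand": 1, "dx": 0.001, "dy": 0.002, "dz": -0.021}
    - {"hand": 1, "dx": -0.002, "dy": 0.002, "dz": -0.023}
    - {"hand": 1, "dx": -0.006, "dy": 0.002, "dz": -0.025}
    - {"hand": 1, "dx": -0.01, "dy": 0.002, "dz": -0.027}
    - {"hand": 1, "dx": -0.014, "dy": 0.002, "dz": -0.029}
    - {"hand": 1, "dx": -0.018, "dy": 0.002, "dz": -0.03}
    - {"hand": 1, "dx": -0.021, "dy": 0.002, "dz": -0.03}

```text
validation failed for argument at $.ta...
```

Run:
```python
from h import *
s=manip.observe(); print(s['position'],s['wrist_force'],s['finger_force'],s['opening'])
c=snap('side'); a=c['image'][215:290,250:330]
cv2.imwrite('pics/s3.png',np.hstack([cv2.resize(a,(420,400)),snap('wrist')['image'][:,160:520]])[:,:,::-1])
```

```text
[0.56790242 0.19188428 0.10509475] [ 0.20913455 -0.54230321  3.4091419 ] 21.69890284538269 0.03138119394619571
```

View pics/s3.png

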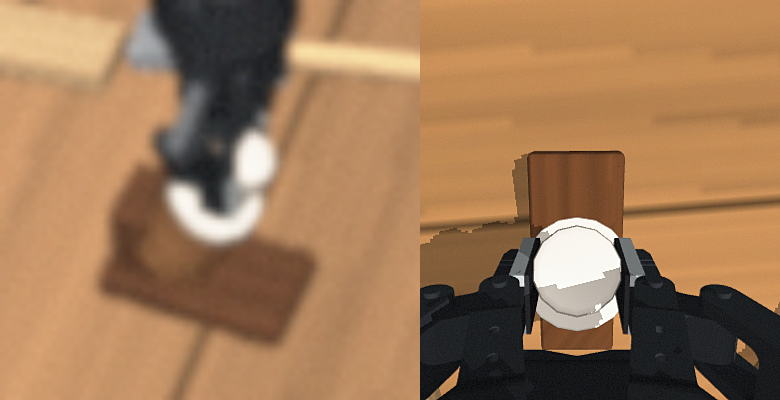

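The move was refused because "spin" is required. The picture shows the knob held by both pads, still leaning in the cup. I resend the move, now with dy=0.

Call:
drive_tool:
  targets:
    - {"hand": 1, "dx": 0.003, "dy": 0, "dz": -0.006, "spin": 0}
    - {"hand": 1, "dx": 0.006, "dy": 0, "dz": -0.012, "spin": 0}
    - {"hand": 1, "dx": 0.009, "dy": 0, "dz": -0.018, "spin": 0}
    - {"hand": 1, "dx": 0.009, "dy": 0, "dz": -0.018, "spin": 0}
    - {"hand": 1, "dx": 0.004, "dy": 0, "dz": -0.019, "spin": 0}
    - {"hand": 1, "dx": 0.001, "dy": 0, "dz": -0.021, "spin": 0}
    - {"hand": 1, "dx": -0.002, "dy": 0, "dz": -0.023, "spin": 0}
    - {"hand": 1, "dx": -0.006, "dy": 0, "dz": -0.025, "spin": 0}
    - {"hand": 1, "dx": -0.01, "dy": 0, "dz": -0.027, "spin": 0}
    - {"hand": 1, "dx": -0.014, "dy": 0, "dz": -0.029, "spin": 0}
    - {"hand": 1, "dx": -0.018, "dy": 0, "dz": -0.03, "spin": 0}
    - {"hand": 1, "dx": -0.021, "dy": 0, "dz": -0.03, "spin": 0}

```text
time_s: 5.63
position: [0.5883, 0.1902, 0.1343]
ee_rot: [-3.142, -0.002, 3.06]
wrist_force: [-5.6, 0.3, 1.2]
opening: 0.0315
finger_force: 21.9
```

Run:
```python
from h import *
s=manip.observe(); print(s['position'],s['wrist_force'],s['finger_force'],s['opening'])
c=snap('side'); a=c['image'][215:290,250:330]
cv2.imwrite('pics/s4.png',np.hstack([cv2.resize(a,(420,400)),snap('wrist')['image'][:,160:520]])[:,:,::-1])
```

```text
[0.58834306 0.1901671  0.13430444] [-5.60917116  0.32930469  1.16339083] 21.860284209251404 0.03145375968433107
```

View pics/s4.png

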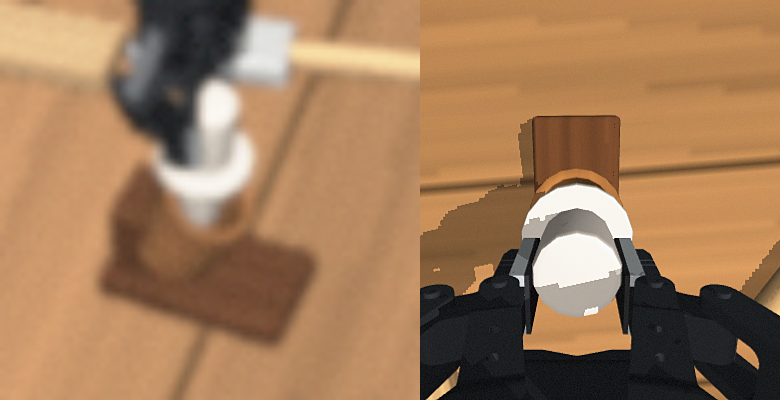

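Run:
```python
from h import *
c=snap('wrist'); p=np.array(manip.observe()['position']); T=R.from_euler('xyz',manip.observe()['ee_rot']).as_matrix()
for th in (-6,0,6,12,20,28):
    a=np.array([-np.sin(np.radians(th)),0,np.cos(np.radians(th))])
    n=np.cross(a,[0,1,0])
    e=p+a*.017; f=p-a*.025; b=p-a*.072
    print(th,proj(c,e),proj(c,f), 'flange edge far/near',proj(c,f+n*.026)[1],proj(c,f-n*.026)[1],'knob',proj(c,e+n*.016)[1],proj(c,e-n*.016)[1])
print(p,todrive([.565,-.2285,.25]))
```

```text
-6 [313.91574401 307.92823424] [313.88627054 247.55436142] flange edge far/near 193.70188848863114 295.5059955161705 knob 267.4665091771976 344.73473031684875
0 [313.48367291 303.4492417 ] [314.36096506 252.77545506] flange edge far/near 197.56813291358594 303.58116746985564 knob 260.09908807830953 343.93140764938414
6 [313.05353357 298.63429741] [314.82745225 258.19910756] flange edge far/near 202.04923481757587 311.62834290598425 knob 253.12301358199414 342.3093312725748
12 [312.63204096 293.55529574] [315.2830443  263.79110198] flange edge far/near 207.0783173782791 319.6048106186512 knob 246.63927825345004 339.8517535853757
20 [312.09491087 286.5082155 ] [315.86901759 271.45068832] flange edge far/near 214.53143947236836 330.0468572748272 knob 238.9032395590071 335.2760556423807
28 [311.59972518 279.32648146] [316.4247908  279.26974108] flange edge far/near 222.72135680647358 340.1478323291926 knob 232.34079227047457 329.26301119008644
[0.58881258 0.19011521 0.13449024] [-0.01025218 -0.41915823 -0.11554008]
```

The wrist view has the knob centre at v≈274 and the flange's near edge at v≈183, which means about 7° of lean is left. The axis sits about 5 mm to the robot side of the TCP. I push another 7 mm in +x.

Call:
drive_tool:
  targets:
    - {"hand": 1, "dx": -0.003, "dy": 0, "dz": 0, "spin": 0}
    - {"hand": 1, "dx": -0.005, "dy": 0, "dz": 0, "spin": 0}
    - {"hand": 1, "dx": -0.007, "dy": 0, "dz": 0, "spin": 0}
    - {"hand": 1, "dx": -0.007, "dy": 0, "dz": 0, "spin": 0}

```text
time_s: 6.12
position: [0.5956, 0.1896, 0.1352]
ee_rot: [3.141, 0.0, 3.06]
wrist_force: [-4.9, 0.2, 1.1]
opening: 0.031
finger_force: 22.4
```

Run:
```python
from h import *
c=snap('wrist')
cv2.imwrite('pics/w5.png',c['image'][:,160:520][:,:,::-1])
```

```text
(no output)
```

View pics/w5.png

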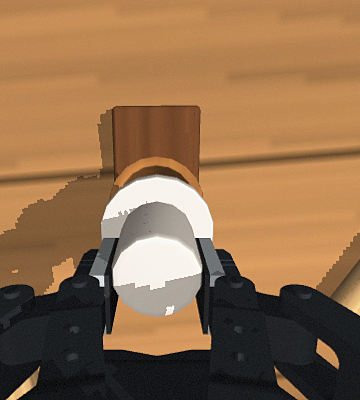

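The lean is now about 0° (knob edge v=235, flange edge v=174). The axis sits about 10 mm to the robot side of the TCP, so I hold a bit firmer, lift, and measure the flask.

Call:
drive_tool:
  targets:
    - {"hand": 1, "dx": -0.007, "dy": 0, "dz": 0, "spin": 0}
    - {"hand": 1, "dx": 0.001, "dy": 0, "dz": -0.01, "spin": 0}
    - {"hand": 1, "dx": 0.002, "dy": 0, "dz": -0.025, "spin": 0}
    - {"hand": 1, "dx": 0.002, "dy": 0, "dz": -0.045, "spin": 0}
    - {"hand": 1, "dx": 0.002, "dy": 0, "dz": -0.07, "spin": 0}
    - {"hand": 1, "dx": 0.002, "dy": 0, "dz": -0.095, "spin": 0}
    - {"hand": 1, "dx": 0.002, "dy": 0, "dz": -0.115, "spin": 0}
    - {"hand": 1, "dx": 0.002, "dy": 0, "dz": -0.115, "spin": 0}
  force: 28

```text
time_s: 6.83
position: [0.5972, 0.1899, 0.2577]
ee_rot: [3.139, 0.016, 3.06]
wrist_force: [0.4, 0.8, 0.0]
opening: 0.0311
finger_force: 28.2
```

Run:
```python
from h import *
w=snap('wrist'); t=snap('top'); s=snap('side')
a=cv2.resize(t['image'][175:225,370:420],(400,400),interpolation=cv2.INTER_NEAREST)
b=cv2.resize(s['image'][148:198,308:358],(400,400),interpolation=cv2.INTER_NEAREST)
i=np.zeros((600,800,3),np.uint8); i[:400,:400]=a; i[:400,400:]=b
i[400:,:320]=cv2.resize(w['image'],(320,200))
i[400:,320:680]=w['image'][160:360,160:520]
cv2.imwrite('pics/m6.png',i[:,:,::-1])
print(manip.observe()['position'])
for z in(.11,.124,.128): print(z,proj(t,[.565,-.228,z]),proj(s,[.565,-.228,z]))
```

```text
[0.59433985 0.18956238 0.25006282]
0.11 [399.89443259 194.35109081] [333.36127359 159.07260608]
0.124 [400.8566461  193.66452565] [333.48683428 155.79453391]
0.128 [401.13531594 193.46568724] [333.52300926 154.85009657]
```

View pics/m6.png

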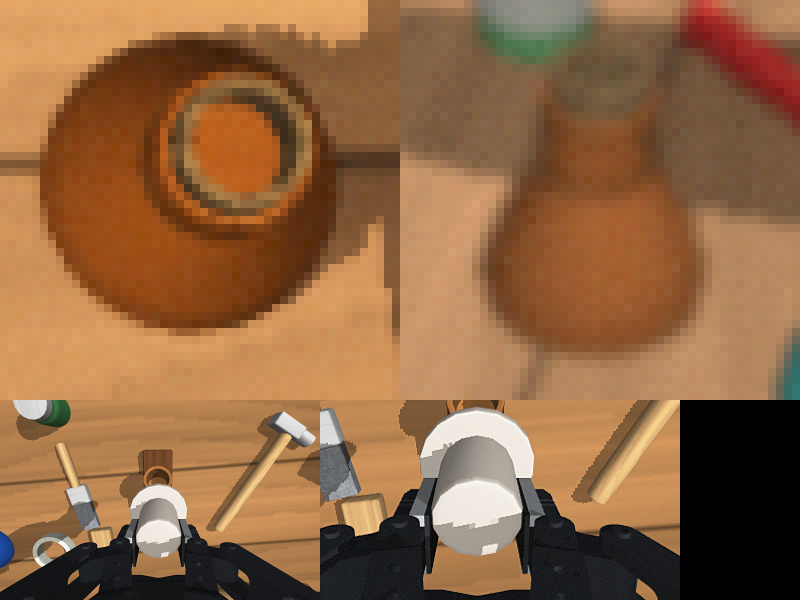

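The stopper is held upright and clear of the cup. In the top crop the collar ring is centred at pixel (400.5,193.1), and in the side view near (333.4,157). I fit the stopper's pose in the hand from the wrist view: flange edge v=173, width 114, centre u=317; knob face v 238 to 317, width 91.

Run:
```python
from h import *
from scipy.optimize import least_squares as L
c=snap('wrist'); t=snap('top'); s=manip.observe(); T=R.from_euler('xyz',s['ee_rot']).as_matrix(); p=np.array(s['position'])
print(s['position'],s['ee_rot'],s['time_s'])
def circ(q,z,r):
    ox,oy,oz,tx,ty=q; rr=R.from_euler('yx',[tx,ty]).as_matrix()
    P=[np.array([ox,oy,oz])+rr@np.array([r*np.cos(a),r*np.sin(a),z]) for a in np.linspace(0,6.283,60)]
    return np.array([proj(c,p+T@x) for x in P])
def f(q):
    F=circ(q,.025,.026); K=circ(q,-.017,.016)
    return [F[:,1].min()-173,np.ptp(F[:,0])-114,(F[:,0].min()+F[:,0].max())/2-317,K[:,1].min()-238,K[:,1].max()-317,np.ptp(K[:,0])-91,(K[:,0].min()+K[:,0].max())/2-317.5]
r=L(f,[.005,0,0,0,0]); print(np.round(r.x,4),np.round(r.fun,1))
C=atz(t,400.5,193.1,.126); print('collar',C)
ax=T@r.x[:3]; ax[2]=0
g=C-ax; g[2]=.25; print(g, todrive(g))
```

```text
[0.59321553 0.18945444 0.24789545] [-3.14066848e+00 -1.61343320e-03  3.06024967e+00] 7.0833
[0.0068 0.0015 0.003  0.094  0.0032] [ 0.  -0.7 -0.   0.2 -0.2  0.9  0. ]
collar [ 0.56621155 -0.22676899  0.126     ]
[ 0.57291722 -0.228825    0.25      ] [-0.01375199 -0.41854749 -0.00173993]
```

Call:
drive_tool:
  targets:
    - {"hand": 1, "dx": -0.001, "dy": -0.015, "dz": 0, "spin": 0}
    - {"hand": 1, "dx": -0.003, "dy": -0.045, "dz": 0, "spin": 0}
    - {"hand": 1, "dx": -0.005, "dy": -0.085, "dz": 0, "spin": 0}
    - {"hand": 1, "dx": -0.007, "dy": -0.125, "dz": 0, "spin": 0}
    - {"hand": 1, "dx": -0.009, "dy": -0.165, "dz": 0, "spin": 0}
    - {"hand": 1, "dx": -0.011, "dy": -0.205, "dz": 0, "spin": 0}
    - {"hand": 1, "dx": -0.013, "dy": -0.245, "dz": 0, "spin": 0}
    - {"hand": 1, "dx": -0.015, "dy": -0.285, "dz": 0, "spin": 0}
    - {"hand": 1, "dx": -0.017, "dy": -0.325, "dz": 0, "spin": 0}
    - {"hand": 1, "dx": -0.019, "dy": -0.365, "dz": 0, "spin": 0}
    - {"hand": 1, "dx": -0.019, "dy": -0.4, "dz": 0, "spin": 0}
    - {"hand": 1, "dx": -0.019, "dy": -0.418, "dz": 0, "spin": 0}

```text
time_s: 8.08
position: [0.5767, -0.2335, 0.2473]
ee_rot: [-3.14, -0.003, 3.056]
wrist_force: [0.3, -0.3, -1.5]
opening: 0.0312
finger_force: 28.2
```

Call:
drive_tool:
  targets:
    - {"hand": 1, "dx": 0, "dy": 0, "dz": 0, "spin": 0}
    - {"hand": 1, "dx": 0, "dy": 0, "dz": 0.02, "spin": 0}
    - {"hand": 1, "dx": 0, "dy": 0, "dz": 0.03, "spin": 0}
    - {"hand": 1, "dx": 0, "dy": 0, "dz": 0.03, "spin": 0}

```text
time_s: 8.42
position: [0.5765, -0.2272, 0.2149]
ee_rot: [3.138, -0.007, 3.061]
wrist_force: [-1.2, 1.0, -1.4]
opening: 0.0313
finger_force: 28.2
```

Run:
```python
from h import *
w=snap('wrist'); t=snap('top'); s=snap('side')
i=np.zeros((600,800,3),np.uint8)
i[:400,:400]=cv2.resize(s['image'][125:205,295:375],(400,400),interpolation=cv2.INTER_CUBIC)
i[:400,400:]=w['image'][:,120:520]
i[400:,:200]=cv2.resize(t['image'][165:225,370:430],(200,200))
cv2.imwrite('pics/m7.png',i[:,:,::-1])
S=manip.observe(); print(S['position'],S['ee_rot'],S['time_s'])
T=R.from_euler('xyz',S['ee_rot']).as_matrix(); p=np.array(S['position'])
for n,z in (('tip',.075),('fl',.035),('knob',-.014)):
    print(n,[np.round(proj(s,p+T@[x,.0015,z]),1) for x in (.007,.0136)], np.round(proj(w,p+T@[.0068+z*.094,.0015,z])))
for z in (.124,.128): print('collar',z,proj(s,[.5662,-.2268,z]),proj(w,[.5662,-.2268,z]),'radius px',proj(w,[.5662,-.2268+.022,z])-proj(w,[.5662,-.2268,z]))
```

```text
[ 0.57841374 -0.22757343  0.21923458] [ 3.14112891e+00 -1.05604133e-03  3.06149809e+00] 8.5667
tip [array([331.7, 151.1]), array([333.5, 151.5])] [317. 201.]
fl [array([332. , 141.3]), array([333.8, 141.7])] [317. 232.]
knob [array([332.4, 128.7]), array([334.3, 129.1])] [317. 296.]
collar 0.124 [333.06461991 155.92866654] [313.95402556 195.44299642] radius px [35.03925564 -2.7320367 ]
collar 0.128 [333.10002428 154.9840704 ] [313.92107791 197.03585027] radius px [35.66355354 -2.77784957]
```

View pics/m7.png

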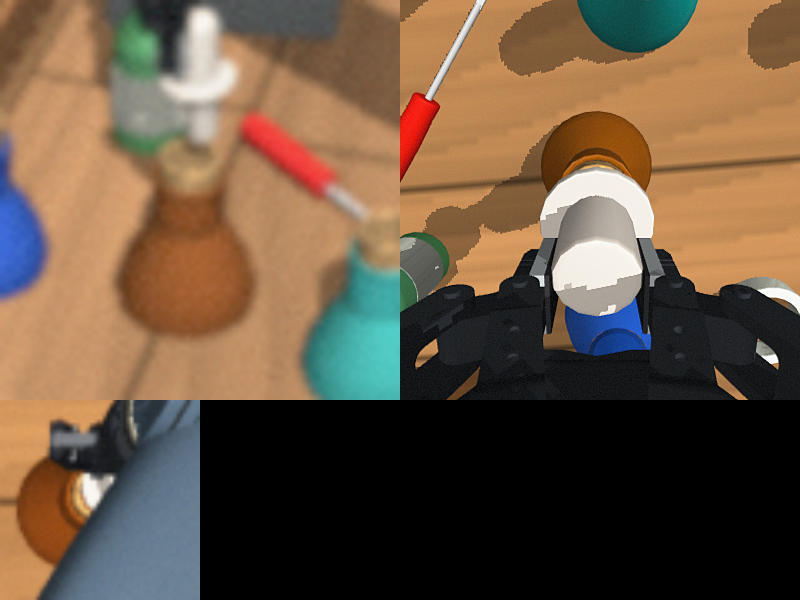

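In the side crop the flange is centred at u≈335 and the collar at u≈333, so the stopper may sit a few mm towards -x. The wrist view shows it aligned in y. I check this by colour segmentation.

Run:
```python
from h import *
s=snap('side'); w=snap('wrist'); t=snap('top'); S=manip.observe(); print(S['position'],S['time_s'])
hs=cv2.cvtColor(s['image'],cv2.COLOR_RGB2HSV).astype(int)
print('side white rows')
for v in range(128,156,2):
    r=s['image'][v,320:350].astype(int); m=np.where((r.min(1)>120))[0]+320
    print(v,m.min() if len(m) else 0,m.max() if len(m) else 0)
print('side amber rows')
for v in range(158,188,4):
    r=hs[v,315:352]; m=np.where((r[:,0]<15)&(r[:,1]>130))[0]+315
    print(v,m.min() if len(m) else 0,m.max() if len(m) else 0)
p=np.array(S['position'])
for dx in (-.006,-.012,-.018):
    q=np.array([p[0]+dx,p[1]+.0015,p[2]-.032])
    print(dx,'side flange top',proj(s,q),'near edge wrist v',proj(w,q-[.026,0,0])[1])
print('collar pred',proj(s,[.5662,-.2268,.126]),'base',proj(s,[.5662,-.2268,.02]))
print([ (n,manip.boxes_of(n,'stopper')[:2]) for n in('side','wrist')])
```

```text
[ 0.57916624 -0.22807583  0.22064257] 8.7167
side white rows
128 332 338
130 332 338
132 331 338
134 331 339
136 331 341
138 331 342
140 326 342
142 320 341
144 320 339
146 320 338
148 320 338
150 321 338
152 333 337
154 0 0
side amber rows
158 325 351
162 326 340
166 325 339
170 323 341
174 320 344
178 319 345
182 318 346
186 319 345
-0.006 side flange top [331.63954835 139.91668084] near edge wrist v 181.56724997950647
-0.012 side flange top [333.35920557 140.20832015] near edge wrist v 168.38566937387546
-0.018 side flange top [335.08175337 140.50044969] near edge wrist v 154.94240684681424
collar pred [333.08230563 155.45680783] base [332.18817428 179.31242323]
[('side', [{'extent': [325.8, 123.5, 343.5, 153.1], 'confidence': 0.63}]), ('wrist', [])]
```

Call:
drive_tool:
  targets:
    - {"hand": 1, "dx": -0.0035, "dy": 0, "dz": 0.005, "spin": 0}
    - {"hand": 1, "dx": -0.0035, "dy": 0, "dz": 0.01, "spin": 0}
    - {"hand": 1, "dx": -0.0035, "dy": 0, "dz": 0.015, "spin": 0}
    - {"hand": 1, "dx": -0.0035, "dy": 0, "dz": 0.018, "spin": 0}
    - {"hand": 1, "dx": -0.0035, "dy": 0, "dz": 0.021, "spin": 0}
    - {"hand": 1, "dx": -0.0035, "dy": 0, "dz": 0.024, "spin": 0}
    - {"hand": 1, "dx": -0.0035, "dy": 0, "dz": 0.027, "spin": 0}
    - {"hand": 1, "dx": -0.0035, "dy": 0, "dz": 0.027, "spin": 0}

```text
time_s: 9.48
position: [0.5817, -0.2286, 0.1916]
ee_rot: [3.141, -0.001, 3.06]
wrist_force: [-0.6, -0.4, -1.7]
opening: 0.0312
finger_force: 28.2
```

Call:
drive_tool:
  targets:
    - {"hand": 1, "dx": 0, "dy": 0, "dz": 0.003, "spin": 0}
    - {"hand": 1, "dx": 0, "dy": 0, "dz": 0.006, "spin": 0}
    - {"hand": 1, "dx": 0, "dy": 0, "dz": 0.009, "spin": 0}
    - {"hand": 1, "dx": 0, "dy": 0, "dz": 0.011, "spin": 0}
    - {"hand": 1, "dx": 0, "dy": 0, "dz": 0.011, "spin": 0}

```text
time_s: 9.9
position: [0.5818, -0.2285, 0.1807]
ee_rot: [3.141, -0.001, 3.06]
wrist_force: [-0.8, -0.1, -1.2]
opening: 0.0312
finger_force: 28.2
```

Run:
```python
from h import *
s=snap('side'); S=manip.observe(); print(S['position'],S['wrist_force'],S['wrist_torque'],S['time_s'])
for v in range(130,166,2):
    r=s['image'][v,320:350].astype(int); m=np.where((r.min(1)>120))[0]+320
    print(v,m.min() if len(m) else 0,m.max() if len(m) else 0)
print(manip.boxes_of('side','stopper')[:1],manip.boxes_of('side','flask')[:3])
```

```text
[ 0.58191416 -0.22862136  0.18107869] [ 0.46208108  0.69937468 -0.2583066 ] [ 0.03753504 -0.01273745  0.0592828 ] 9.95
130 0 0
132 0 0
134 0 0
136 332 337
138 331 337
140 331 337
142 320 337
144 320 338
146 320 340
148 320 341
150 321 340
152 326 339
154 329 337
156 331 337
158 331 336
160 333 334
162 0 0
164 0 0
[{'extent': [325.5, 135.5, 343.2, 158.6], 'confidence': 0.55}] [{'extent': [274.5, 147.5, 303.1, 187.9], 'confidence': 0.9}, {'extent': [354.9, 167.7, 387.0, 207.5], 'confidence': 0.85}, {'extent': [394.7, 147.4, 423.9, 190.1], 'confidence': 0.79}]
```

Call:
drive_tool:
  targets:
    - {"hand": 1, "dx": 0, "dy": 0, "dz": 0.003, "spin": 0}
    - {"hand": 1, "dx": 0, "dy": 0, "dz": 0.006, "spin": 0}
    - {"hand": 1, "dx": 0, "dy": 0, "dz": 0.009, "spin": 0}
    - {"hand": 1, "dx": 0, "dy": 0, "dz": 0.012, "spin": 0}
    - {"hand": 1, "dx": 0, "dy": 0, "dz": 0.013, "spin": 0}
    - {"hand": 1, "dx": 0, "dy": 0, "dz": 0.013, "spin": 0}

```text
time_s: 10.55
position: [0.5818, -0.2285, 0.1678]
ee_rot: [3.141, -0.001, 3.06]
wrist_force: [0.8, -0.4, -0.9]
opening: 0.0314
finger_force: 28.2
```

Call:
drive_tool:
  targets:
    - {"hand": 1, "dx": 0, "dy": 0, "dz": 0.001, "spin": 0}
    - {"hand": 1, "dx": 0, "dy": 0, "dz": 0.002, "spin": 0}
    - {"hand": 1, "dx": 0, "dy": 0, "dz": 0.002, "spin": 0}

```text
time_s: 10.8
position: [0.5821, -0.2287, 0.1664]
ee_rot: [3.142, -0.0, 3.06]
wrist_force: [-0.3, 0.1, -1.9]
opening: 0.0312
finger_force: 28.2
```

Call:
drive_tool:
  targets:
    - {"hand": 1, "dx": 0, "dy": 0, "dz": 0.001, "spin": 0}
    - {"hand": 1, "dx": 0, "dy": 0, "dz": 0.001, "spin": 0}
    - {"hand": 1, "dx": 0, "dy": 0, "dz": 0.002, "spin": 0}
    - {"hand": 1, "dx": 0, "dy": 0, "dz": 0.002, "spin": 0}

```text
time_s: 11.13
position: [0.5821, -0.2287, 0.1644]
ee_rot: [3.142, -0.0, 3.06]
wrist_force: [-0.4, 0.1, -1.6]
opening: 0.0313
finger_force: 28.2
```

Call:
drive_tool:
  targets:
    - {"hand": 1, "dx": 0, "dy": 0, "dz": 0.001, "spin": 0}
    - {"hand": 1, "dx": 0, "dy": 0, "dz": 0.001, "spin": 0}
    - {"hand": 1, "dx": 0, "dy": 0, "dz": 0.002, "spin": 0}
    - {"hand": 1, "dx": 0, "dy": 0, "dz": 0.002, "spin": 0}

```text
time_s: 11.47
position: [0.582, -0.2287, 0.1623]
ee_rot: [3.141, -0.0, 3.06]
wrist_force: [0.4, 0.1, -1.9]
opening: 0.0314
finger_force: 28.2
```

Call:
drive_tool:
  targets:
    - {"hand": 1, "dx": 0, "dy": 0, "dz": 0.001, "spin": 0}
    - {"hand": 1, "dx": 0, "dy": 0, "dz": 0.001, "spin": 0}
    - {"hand": 1, "dx": 0, "dy": 0, "dz": 0.002, "spin": 0}
    - {"hand": 1, "dx": 0, "dy": 0, "dz": 0.002, "spin": 0}

```text
time_s: 11.8
position: [0.582, -0.2287, 0.1603]
ee_rot: [3.142, -0.0, 3.06]
wrist_force: [-0.1, 0.6, -1.1]
opening: 0.0313
finger_force: 28.2
```

Call:
drive_tool:
  targets:
    - {"hand": 1, "dx": 0, "dy": 0, "dz": 0.001, "spin": 0}
    - {"hand": 1, "dx": 0, "dy": 0, "dz": 0.001, "spin": 0}
    - {"hand": 1, "dx": 0, "dy": 0, "dz": 0.002, "spin": 0}
    - {"hand": 1, "dx": 0, "dy": 0, "dz": 0.002, "spin": 0}

```text
time_s: 12.13
position: [0.5822, -0.2288, 0.1594]
ee_rot: [-3.141, 0.001, 3.06]
wrist_force: [-0.7, 0.6, 2.0]
opening: 0.0311
finger_force: 28.6
```

Call:
drive_tool:
  targets:
    - {"hand": -1, "dx": 0, "dy": 0, "dz": 0, "spin": 0}
    - {"hand": -1, "dx": 0, "dy": 0, "dz": 0, "spin": 0}
    - {"hand": -1, "dx": 0, "dy": 0, "dz": 0, "spin": 0}
    - {"hand": -1, "dx": 0, "dy": 0, "dz": 0, "spin": 0}
    - {"hand": -1, "dx": 0, "dy": 0, "dz": 0, "spin": 0}
    - {"hand": -1, "dx": 0.005, "dy": 0, "dz": 0, "spin": 0}
    - {"hand": -1, "dx": 0.01, "dy": 0, "dz": 0, "spin": 0}
    - {"hand": -1, "dx": 0.014, "dy": 0, "dz": 0, "spin": 0}
    - {"hand": -1, "dx": 0.014, "dy": 0, "dz": 0, "spin": 0}
    - {"hand": -1, "dx": 0.014, "dy": 0, "dz": 0, "spin": 0}

```text
time_s: 12.97
position: [0.5679, -0.2276, 0.1587]
ee_rot: [-3.142, 0.0, 3.06]
wrist_force: [-0.4, -0.8, 0.3]
opening: 0.0856
finger_force: 0.0
```

Run:
```python
from h import *
from scipy.optimize import least_squares as L
w=snap('wrist'); s=snap('side'); S=manip.observe(); p=np.array(S['position']); print(p,S['time_s'],S['wrist_force'])
m=((w['image'].min(2)>150)&(np.ptp(w['image'].astype(int),axis=2)<25)).astype(np.uint8); m[300:]=m[300:]
n,l,st,ce=cv2.connectedComponentsWithStats(m)
for i in np.argsort(-st[1:,4])[:3]+1: print('wrist white',st[i],ce[i])
for x in (.560,.564,.568):
    q=np.array([x,-.2275,.126+.007]); k=q+[0,0,.042]
    print(x,'flange v',[proj(w,q+[d,0,0])[1].round() for d in(-.026,.026)],'u',[proj(w,q+[0,d,0])[0].round() for d in(-.026,.026)],'knob v',[proj(w,k+[d,0,0])[1].round() for d in(-.016,.016)],'u',[proj(w,k+[0,d,0])[0].round() for d in(-.016,.016)])
for v in range(134,168,2):
    r=s['image'][v,320:350].astype(int); mm=np.where((r.min(1)>120))[0]+320
    print(v,mm.min() if len(mm) else 0,mm.max() if len(mm) else 0,end='; ')
cv2.imwrite('pics/m8.png',np.hstack([cv2.resize(s['image'][125:205,295:375],(400,400)),w['image'][:,120:520]])[:,:,::-1])
```

```text
[ 0.56818872 -0.22765001  0.15866079] 13.0667 [ 0.07317261 -0.1201044   0.0870451 ]
wrist white [ 273  256   88   79 4480] [315.16584821 291.86227679]
wrist white [ 262  196  110   83 3415] [313.41581259 225.15988287]
wrist white [ 608  196   32   52 1404] [623.67521368 222.01709402]
0.56 flange v [np.float64(180.0), np.float64(288.0)] u [np.float64(256.0), np.float64(371.0)] knob v [np.float64(237.0), np.float64(323.0)] u [np.float64(264.0), np.float64(360.0)]
0.564 flange v [np.float64(189.0), np.float64(296.0)] u [np.float64(257.0), np.float64(371.0)] knob v [np.float64(248.0), np.float64(333.0)] u [np.float64(266.0), np.float64(360.0)]
0.568 flange v [np.float64(198.0), np.float64(303.0)] u [np.float64(258.0), np.float64(372.0)] knob v [np.float64(260.0), np.float64(343.0)] u [np.float64(267.0), np.float64(361.0)]
134 0 0; 136 0 0; 138 0 0; 140 0 0; 142 320 337; 144 320 338; 146 320 338; 148 320 338; 150 320 338; 152 331 340; 154 331 341; 156 330 340; 158 329 339; 160 331 336; 162 0 0; 164 0 0; 166 0 0;
```

View pics/m8.png

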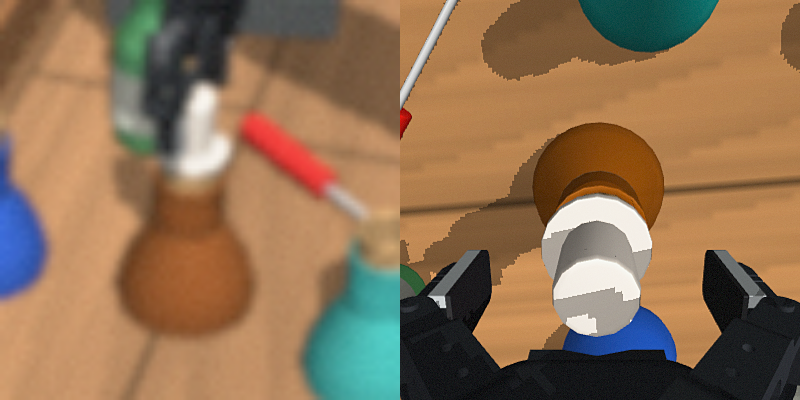

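I went one over the picture allowance with that view, so I take no more. It shows the stopper standing upright in the collar (wrist: flange near edge v=196, knob v 256 to 335), with the hand centred on it. I regrip at 36 N.

Call:
drive_tool:
  targets:
    - {"hand": 1, "dx": 0, "dy": 0, "dz": 0, "spin": 0}
    - {"hand": 1, "dx": 0, "dy": 0, "dz": 0, "spin": 0}
    - {"hand": 1, "dx": 0, "dy": 0, "dz": 0, "spin": 0}
    - {"hand": 1, "dx": 0, "dy": 0, "dz": 0, "spin": 0}
    - {"hand": 1, "dx": 0, "dy": 0, "dz": 0, "spin": 0}
    - {"hand": 1, "dx": 0, "dy": 0, "dz": 0, "spin": 0}
    - {"hand": 1, "dx": 0, "dy": 0, "dz": 0, "spin": 0}
    - {"hand": 1, "dx": 0, "dy": 0, "dz": 0, "spin": 0}
  force: 36

```text
time_s: 13.73
position: [0.5683, -0.2277, 0.1586]
ee_rot: [-3.141, 0.0, 3.06]
wrist_force: [-0.2, -1.2, -0.2]
opening: 0.0312
finger_force: 35.8
```

Call:
drive_tool:
  targets:
    - {"hand": 1, "dx": 0, "dy": 0, "dz": 0.001, "spin": 0}
    - {"hand": 1, "dx": 0, "dy": 0, "dz": 0.002, "spin": 0}
    - {"hand": 1, "dx": 0, "dy": 0, "dz": 0.002, "spin": 0}

```text
time_s: 13.98
position: [0.5684, -0.2277, 0.1584]
ee_rot: [-3.141, 0.002, 3.06]
wrist_force: [-2.5, 0.2, 5.6]
opening: 0.0309
finger_force: 36.6
```

Call:
drive_tool:
  targets:
    - {"hand": 1, "dx": 0, "dy": 0, "dz": 0.001, "spin": 0}
    - {"hand": 1, "dx": 0, "dy": 0, "dz": 0.002, "spin": 0}
    - {"hand": 1, "dx": 0, "dy": 0, "dz": 0.002, "spin": 0}

```text
time_s: 14.23
position: [0.5684, -0.2277, 0.1571]
ee_rot: [-3.141, 0.002, 3.06]
wrist_force: [-3.0, 0.6, 7.6]
opening: 0.0313
finger_force: 36.8
```

Call:
drive_tool:
  targets:
    - {"hand": 1, "dx": 0, "dy": 0, "dz": 0.001, "spin": 0}
    - {"hand": 1, "dx": 0, "dy": 0, "dz": 0.001, "spin": 0}

```text
time_s: 14.4
position: [0.5684, -0.2277, 0.1563]
ee_rot: [-3.141, 0.002, 3.06]
wrist_force: [-3.1, 0.7, 8.6]
opening: 0.0313
finger_force: 36.8
```

Call:
drive_tool:
  targets:
    - {"hand": 1, "dx": 0, "dy": 0, "dz": 0.001, "spin": 0}
    - {"hand": 1, "dx": 0, "dy": 0, "dz": 0.002, "spin": 0}
    - {"hand": 1, "dx": 0, "dy": 0, "dz": 0.002, "spin": 0}

```text
time_s: 14.65
position: [0.5684, -0.2277, 0.1543]
ee_rot: [-3.141, 0.002, 3.06]
wrist_force: [-2.3, 0.8, 8.4]
opening: 0.0311
finger_force: 36.8
```

Call:
drive_tool:
  targets:
    - {"hand": 1, "dx": 0, "dy": 0, "dz": 0.001, "spin": 0}
    - {"hand": 1, "dx": 0, "dy": 0, "dz": 0.001, "spin": 0}

```text
time_s: 14.82
position: [0.5684, -0.2277, 0.1533]
ee_rot: [-3.141, 0.002, 3.06]
wrist_force: [-3.1, 0.8, 8.3]
opening: 0.031
finger_force: 36.8
```

Call:
drive_tool:
  targets:
    - {"hand": 1, "dx": 0, "dy": 0, "dz": 0.001, "spin": 0}
    - {"hand": 1, "dx": 0, "dy": 0, "dz": 0.002, "spin": 0}
    - {"hand": 1, "dx": 0, "dy": 0, "dz": 0.002, "spin": 0}

```text
time_s: 15.07
position: [0.5685, -0.2277, 0.1525]
ee_rot: [-3.14, 0.003, 3.061]
wrist_force: [-4.4, 1.2, 12.3]
opening: 0.0314
finger_force: 37.2
```

Call:
drive_tool:
  targets:
    - {"hand": 1, "dx": 0, "dy": 0, "dz": 0.001, "spin": 0}
    - {"hand": 1, "dx": 0, "dy": 0, "dz": 0.001, "spin": 0}

```text
time_s: 15.23
position: [0.5685, -0.2277, 0.1524]
ee_rot: [-3.14, 0.004, 3.061]
wrist_force: [-5.1, 2.2, 15.6]
opening: 0.0312
finger_force: 37.5
```

The push has turned stiff, so the plug has landed at TCP z=0.1525. I bring the push to about 18 N and hold it.

Call:
drive_tool:
  targets:
    - {"hand": 1, "dx": 0, "dy": 0, "dz": 0.0006, "spin": 0}
    - {"hand": 1, "dx": 0, "dy": 0, "dz": 0.0006, "spin": 0}

```text
time_s: 15.4
position: [0.5686, -0.2277, 0.1524]
ee_rot: [-3.14, 0.004, 3.061]
wrist_force: [-4.8, 2.4, 16.3]
opening: 0.0312
finger_force: 37.6
```

Call:
drive_tool:
  targets:
    - {"hand": 1, "dx": 0, "dy": 0, "dz": 0, "spin": 0}
    - {"hand": 1, "dx": 0, "dy": 0, "dz": 0, "spin": 0}

```text
time_s: 15.57
position: [0.5686, -0.2277, 0.1524]
ee_rot: [-3.14, 0.004, 3.061]
wrist_force: [-5.5, 2.6, 16.1]
opening: 0.0309
finger_force: 37.6
```

Call:
drive_tool:
  targets:
    - {"hand": 1, "dx": 0, "dy": 0, "dz": 0.0005, "spin": 0}
    - {"hand": 1, "dx": 0, "dy": 0, "dz": 0.0005, "spin": 0}
    - {"hand": 1, "dx": 0, "dy": 0, "dz": 0.0005, "spin": 0}
    - {"hand": 1, "dx": 0, "dy": 0, "dz": 0.0005, "spin": 0}

```text
time_s: 15.9
position: [0.5686, -0.2277, 0.1524]
ee_rot: [-3.14, 0.004, 3.061]
wrist_force: [-6.7, 2.3, 17.8]
opening: 0.0312
finger_force: 37.7
```

Call:
drive_tool:
  targets:
    - {"hand": 1, "dx": 0, "dy": 0, "dz": 0, "spin": 0}
    - {"hand": 1, "dx": 0, "dy": 0, "dz": 0, "spin": 0}
    - {"hand": 1, "dx": 0, "dy": 0, "dz": 0, "spin": 0}
    - {"hand": 1, "dx": 0, "dy": 0, "dz": 0, "spin": 0}
    - {"hand": 1, "dx": 0, "dy": 0, "dz": 0, "spin": 0}
    - {"hand": 1, "dx": 0, "dy": 0, "dz": 0, "spin": 0}

```text
time_s: 16.4
position: [0.5686, -0.2277, 0.1524]
ee_rot: [-3.14, 0.004, 3.061]
wrist_force: [-5.4, 3.0, 18.2]
opening: 0.0313
finger_force: 37.7
```

Call:
drive_tool:
  targets:
    - {"hand": 1, "dx": 0, "dy": 0, "dz": -0.0015, "spin": 0}
    - {"hand": 1, "dx": 0, "dy": 0, "dz": -0.003, "spin": 0}
    - {"hand": 1, "dx": 0, "dy": 0, "dz": -0.003, "spin": 0}

```text
time_s: 16.65
position: [0.5685, -0.2277, 0.1525]
ee_rot: [-3.141, 0.003, 3.06]
wrist_force: [-2.8, 0.4, 8.4]
opening: 0.0313
finger_force: 36.7
```

Call:
drive_tool:
  targets:
    - {"hand": 1, "dx": 0, "dy": 0, "dz": -0.001, "spin": 0}
    - {"hand": 1, "dx": 0, "dy": 0, "dz": -0.0022, "spin": 0}
    - {"hand": 1, "dx": 0, "dy": 0, "dz": -0.0022, "spin": 0}

```text
time_s: 16.9
position: [0.5684, -0.2277, 0.1525]
ee_rot: [-3.141, 0.001, 3.06]
wrist_force: [-1.0, 0.3, 4.7]
opening: 0.0311
finger_force: 36.3
```

Call:
drive_tool:
  targets:
    - {"hand": -1, "dx": 0, "dy": 0, "dz": 0, "spin": 0}
    - {"hand": -1, "dx": 0, "dy": 0, "dz": 0, "spin": 0}
    - {"hand": -1, "dx": 0, "dy": 0, "dz": 0, "spin": 0}
    - {"hand": -1, "dx": 0, "dy": 0, "dz": 0, "spin": 0}
    - {"hand": -1, "dx": 0, "dy": 0, "dz": 0, "spin": 0}
    - {"hand": -1, "dx": 0, "dy": 0, "dz": 0, "spin": 0}
    - {"hand": -1, "dx": 0, "dy": 0, "dz": -0.01, "spin": 0}
    - {"hand": -1, "dx": 0, "dy": 0, "dz": -0.03, "spin": 0}
    - {"hand": -1, "dx": 0, "dy": 0, "dz": -0.06, "spin": 0}
    - {"hand": -1, "dx": 0, "dy": 0, "dz": -0.1, "spin": 0}
    - {"hand": -1, "dx": 0, "dy": 0, "dz": -0.12, "spin": 0}
    - {"hand": -1, "dx": 0, "dy": 0, "dz": -0.12, "spin": 0}

```text
time_s: 17.9
position: [0.5703, -0.2287, 0.28]
ee_rot: [-3.136, 0.012, 3.06]
wrist_force: [-0.1, -0.0, 1.0]
opening: 0.0853
finger_force: 0.0
```

Run:
```python
from h import *
w=snap('wrist'); s=snap('side'); S=manip.observe(); print(S['position'],S['time_s'],S['opening'])
m=((w['image'].min(2)>140)&(np.ptp(w['image'].astype(int),axis=2)<30)).astype(np.uint8)
n,l,st,ce=cv2.connectedComponentsWithStats(m)
for i in np.argsort(-st[1:,4])[:3]+1: print('wrist white',st[i],ce[i].round())
for x in (.566,):
    q=np.array([x,-.2275,.127]); k=q+[0,0,.042]
    print('flange v',[proj(w,q+[d,0,0])[1].round() for d in(-.026,.026)],'u',[proj(w,q+[0,d,0])[0].round() for d in(-.026,.026)],'knob v',[proj(w,k+[d,0,0])[1].round() for d in(-.016,.016)],'u',[proj(w,k+[0,d,0])[0].round() for d in(-.016,.016)])
hs=cv2.cvtColor(s['image'],cv2.COLOR_RGB2HSV).astype(int)
for v in (166,174,182,186):
    r=hs[v,315:352]; q=np.where((r[:,0]<15)&(r[:,1]>130))[0]+315; print(v,q.min(),q.max())
```

```text
[ 0.5690062  -0.22801003  0.27408542] 18.0 0.08528733234948233
wrist white [ 288  150   62   66 2914] [319. 182.]
wrist white [ 523  161   39   87 2711] [543. 203.]
wrist white [ 550    0   63   35 1727] [579.  14.]
flange v [np.float64(148.0), np.float64(211.0)] u [np.float64(285.0), np.float64(350.0)] knob v [np.float64(171.0), np.float64(216.0)] u [np.float64(294.0), np.float64(341.0)]
166 325 339
174 320 344
182 318 345
186 319 344
```

The white region in the wrist view matches an upright, seated stopper, and the flask's outline has not moved. I hand the job in.

```bash
python3 -c "
from workcell import manip; print(manip.sign_off())"
```

```text
the job is handed in; nothing more can be done
None
```

The stopper is upright in the amber flask with its plug felt to land on the seat, bedded at about 18 N for at least half a second and released; the flask's outline is unmoved within a pixel, and the job was handed in at about 18 s (I viewed 11 pictures, one over the limit of 10).

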